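Collapse a telescopic sampling lance, innermost section first

TASK

Close up the telescopic sampling lance on its bench stand, innermost first: bring the brass inner section fully home into the steel middle section while the middle one is still well out, and only then push the middle section fully home into the white outer tube. Do not shove the stand along the bench, and leave the jar, the beaker and the vial rack where they are.

Things in the scene. Friction and masses are not known exactly. Their poses are not given: they have to be found in the camera images.
- stand: White bench stand, base 240 (its x) x 110 x 16 mm, about 3 kg, loose on the bench; slides if pushed with more than 14 to 29 N. Origin: centre of its underside. The lance lies level along the stand's x, axis 50 mm above the bench on the centre line, and extends toward the stand's -x. The white outer tube (30 mm diameter, x = -63 to +104 mm) is fixed to the stand.
- middle_section (a joint): How far (m) the middle section (steel tube, 22 mm diameter, blue tab at its end) stands out of the outer tube: 0 = fully home, blue tab flat on black tab; grows outward to an end stop at 0.085. Also the clear gap between black and blue tab. Starts 0.042 to 0.055. About 4 N of friction; stays where left; carries the inner section along.
- inner_section (a joint): How far (m) the inner section (brass tube, 14 mm diameter, red tab at its end) stands out of the middle one: 0 = fully home, red tab flat on blue tab; grows outward to 0.055. Also the gap between blue and red tab. Starts 0.028 to 0.042. Tighter, about 9 N: a push on the red tab alone drives the middle section in first; press blue and red tab toward each other.
- outer_tab (a point): Black tab at the mouth of the outer tube, fixed to the stand. Point: mid-thickness, on the centre line, 82 mm above the bench; axes as the stand's. Each tab is an upright paddle 7 mm thick along the lance, 34 mm wide across it, 28 to 98 mm above the bench, faces square to the lance; above the tubes (tops at 57 to 65 mm) it stands free.
- middle_tab (a point): Blue tab of the middle section, same size: point at mid-thickness, 82 mm above the bench (16 mm below its top); axes as the stand's.
- inner_tab (a point): Red tab of the inner section, same size: point at mid-thickness, 82 mm above the bench; axes as the stand's. Its outer face, toward the stand's -x, is the free end of the lance. Blue and red tab together measure 14 mm when the inner section is home.
- bottle: Bystander: amber jar with white cap, 48 mm diameter, 85 mm high, beside the lance; origin at the centre of its underside.
- beaker: Bystander: steel beaker, 60 mm diameter at the rim, 75 mm high, on the other side, beside the stand; origin at the centre of its underside.
- vial_rack: Bystander: white rack of small vials with brass caps, 70 x 110 x 46 mm, beyond the free end of the lance; origin at the centre of its underside.

How it is judged:
On the way, in this order (a step that is already met when the one before it is completed fails the run):
1. the inner section is fully home in the middle section (within 2 mm) while the middle section is still at least 20 mm out (value of joint inner_section below 0.002 m and value of joint middle_section above 0.02 m), for 0.2 s.
2. the middle section is fully home in the outer tube (within 2 mm), the inner one still home (value of joint each of inner_section, middle_section below 0.002 m), for 0.2 s.
At the end, for the whole second after the job is handed in: Both sections are fully home (each joint within 2 mm of 0), the stand stands flat and at rest within 8 mm of where it was (its origin and the black tab), and jar, beaker and rack are within 20 mm of where they were (all of step 2 and distance of each of stand, outer_tab from where it was at the start of the episode below 0.008 m and angle between stand's own z axis and vertical below 0.03 rad and linear speed of stand below 0.01 m/s and distance of each of bottle, beaker, vial_rack from where it was at the start of the episode below 0.02 m); the robot touches nothing.
It fails at once if the middle section is pushed in to less than 20 mm out while the inner section is still more than 4 mm out (value of joint middle_section below 0.02 m and value of joint inner_section above 0.004 m).
It fails at once if the stand is shoved more than 8 mm (distance of any of stand, outer_tab from where it was at the start of the episode above 0.008 m).
It fails at once if the jar, the beaker or the rack is moved more than 20 mm or tipped ((distance of bottle from where it was at the start of the episode above 0.02 m or angle between bottle's own z axis and vertical above 0.3 rad) or (distance of beaker from where it was at the start of the episode above 0.02 m or angle between beaker's own z axis and vertical above 0.3 rad) or (distance of vial_rack from where it was at the start of the episode above 0.02 m or angle between vial_rack's own z axis and vertical above 0.3 rad)).
It also fails if it takes over 42 s, if anything falls off the work surface, if the arm or the gripper's body presses on something with over 40 N, if the wrist force passes 120 N, or if a joint passes its speed limit or range.

ROBOT

A 6-joint arm with a two-finger parallel gripper is mounted at the origin on the work surface. World frame = base frame: x ahead of the robot, y to its left, z up, the work surface at z = 0. Lengths are in m, angles in rad, forces in N, time in s.
With the tool pointing down it reaches from about 0.425 to 0.95 m from the base axis. Payload 3.5 kg.
Tool frame: the origin (TCP) lies midway between the tips of the shut fingers; the grasp point (between the pads) lies grasp_offset behind it (grasp_offset is the distance from the TCP to the grasp point, in m); z points along the fingers, y is the direction in which the jaws open and shut (so a half turn about z gives the same grasp; the last joint's range is limited). The gripper opens to 85 mm and grips with 20 to 120 N. Pads are 22 mm wide; open, the fingers measure 114 mm over their backs; the gripper's body (76 mm by 85 mm) begins 54 mm behind the grasp point. The pads swing forward as they close: fully open they stand 13 mm farther back than shut.
Start: joints at [-1.381, 0.286, 1.577, -0, 1.279, -0.15], TCP at [0.225, -0.636, 0.231] pointing down, gripper open.
Joint ranges: [-2.77, 2.77], [-0.9, 2.22], [0.21, 2.48], [-1.53, 4.67], [0.24, 2.81], [-2.84, 2.84]. Speed limits (rad/s): [2.79, 2.79, 3.14, 3.14, 3.14, 3.14].

INTERFACE

Orientations are given as a unit quaternion [x, y, z, w].
In Python, from plant import * gives the robot as it stands.
- The arm moves only by the tool jog_arm, never from a script. Its argument "targets" is text: rows parted by semicolons, each of 7 numbers parted by spaces: the shift along the world's x, y, z in mm, then the turn, a rotation vector about the world's x, y, z in degrees, then the gripper's target within -1 to 1 (fully open at 1, half-way at 0, shut at -1). A call has 1 to 10 rows; each row shifts and turns the pose as measured when the row begins; what a row does not reach is not made up. A row lasts 1/12 s, in which the tool goes at most 41.7 mm and 7.16 degrees, less where a joint would pass 70% of its speed; a pose out of reach is approached as far as the arm can. A call with a gripper value outside its range is refused whole. The fingers move at their own pace and stop on an object; "force" is the grip in N (left out, the last holds). Time passes only in rows, so rows that do not move let the fingers close. It gives the time, the measured TCP pose, the force and the opening at its end, in the units of the state.
- get_state(): the state, without advancing time (a new reading comes with each control period).
- read_camera(name): name is "scene" or "top" or "wrist"; returns a dict with "pixels" (480x640x3 uint8, blue, green, red), "mtx" (3x3 intrinsics, pixels), "world_from_camera" (4x4, takes a point from camera to world coordinates). Camera axes: x right, y up, looking along -z (the intrinsics and any distortion apply to the point x, -y, -z); pixel columns grow to the right and rows downward; lengths in m; the calibration is good to about 2 mm. A picture is of the moment at which its call begins. There is no depth.
- sign_off(): hands the job in, once; it reports no verdict.
Trained networks look in a picture, given as the dict that the camera call returned (one of the last four; its "shot" number tells which), for a name from the list of things; names that differ only in an ending like _2 or _b are one class to them, and where a whole thing is asked for, a point or a joint stands for the part that bears it (a point fixed in the world has none). Each returns a list of dicts, best first, with "p" (0 to 1); they miss things now and then, are a little off and sometimes report something else, mostly with a low value. They report only what shows in the picture. A call takes as long as a camera call.
- spot_in(target, picture): "uv" ([column, row] in pixels, amid what is visible of it).
- silhouettes(target, picture): "mask" (480x640 bool, what is visible of it) and "uv" ([column, row] in pixels, amid what is visible of it).
- mark_of(target, picture): "uv" ([column, row] in pixels: a listed point, or the origin of a listed thing).
The state is a dict: "time": time; "qpos": joint angles; "dq": joint speeds; "joint_efforts": joint torques, N m; "eef_pos": TCP position; "tcp_rot": TCP orientation; "contact_force": force on the tool from outside, world axes, zero at the start; "wrist_torque": the same for the moment, N m; "opening": opening from 0.0 (shut) to 1.0 (fully open).
Only numpy, scipy, OpenCV 4.12 (cv2) and the standard library are available. Lean on these libraries where they do the work, as an engineer would, in place of code of your own. Each camera call takes 0.05 s, during which the arm holds its last target.

## Working session

There is one attempt and no reset: what is moved stays moved. The work goes in short steps, Python scripts to look and compute and a tool call to move; the robot and the scene stay as the last step left them, time stands still between calls to the robot, and variables do not carry over. Pictures are saved under pics/ and viewed, and the job is handed in when it is done.

Besides the shell and the picture viewer there is one more tool, called after "Request:" as name(argument=value, ...) on one line, values as JSON. jog_arm: Moves the arm, as the interface text tells. Its arguments: {"type":"object","properties":{"targets":{"type":"string"},"force":{"type":"number"}},"required":["targets"]}

```bash
ls; mkdir -p pics
cat > h.py <<'E'
from plant import *
import numpy as np, cv2
def ray(pic,uv):
    K=np.array(pic["mtx"]);T=np.array(pic["world_from_camera"])
    d=np.linalg.inv(K)@np.array([uv[0],uv[1],1.0]); d=np.array([d[0],-d[1],-d[2]])
    return T[:3,3],T[:3,:3]@d
def onz(pic,uv,z):
    o,d=ray(pic,uv); return o+d*(z-o[2])/d[2]
def proj(pic,P):
    K=np.array(pic["mtx"]);T=np.array(pic["world_from_camera"])
    c=T[:3,:3].T@(np.array(P)-T[:3,3]); c=np.array([c[0],-c[1],-c[2]]); p=K@c; return p[:2]/p[2]
E
python3 - <<'E'
from h import *
s=get_state(); print(s)
for n in ["top","scene"]:
    p=read_camera(n); cv2.imwrite(f"pics/{n}1.png",p["pixels"]); print(n,p.keys(),np.round(p["world_from_camera"],3).tolist())
    for t,z in [("outer_tab",.082),("middle_tab",.082),("inner_tab",.082),("stand",0),("bottle",0),("beaker",0),("vial_rack",0)]:
        m=mark_of(t,p)
        for r in m[:2]: print(t,round(r["p"],2),np.round(r["uv"],1),np.round(onz(p,r["uv"],z),4))
E
```

```text
pics
{'time': 0.0, 'qpos': array([-1.38098841e+00,  2.87216004e-01,  1.57814592e+00, -2.42233848e-05,
        1.27862015e+00, -1.49994609e-01]), 'dq': array([-0.00075329,  0.00038369,  0.00139217,  0.00035997,  0.00028954,
        0.00031806]), 'joint_efforts': array([-7.94311709e-04, -4.05982339e+01, -2.92626625e+01, -2.15006826e-04,
        5.84664289e-03,  7.82092513e-06]), 'eef_pos': array([ 0.22487993, -0.63574924,  0.22993045]), 'tcp_rot': array([ 9.85600171e-01,  1.69088368e-01, -3.53729925e-05, -1.19424072e-03]), 'contact_force': array([-0.17764845, -0.08837205,  0.41021882]), 'wrist_torque': array([ 0.07721495, -0.04753554,  0.00559881]), 'opening': 1.004227956267705}
top dict_keys(['pixels', 'mtx', 'world_from_camera', 'shot']) [[0.026, 0.986, -0.162, 0.394], [-1.0, 0.025, -0.008, -0.002], [-0.004, 0.163, 0.987, 1.004], [0.0, 0.0, 0.0, 1.0]]
middle_tab 0.87 [308.2 231.2] [0.5562 0.0336 0.082 ]
inner_tab 0.67 [326.1 234.6] [0.551  0.0025 0.082 ]
stand 0.72 [243.  229.5] [0.5707 0.1599 0.    ]
bottle 0.86 [295.7 291.8] [0.4562 0.0564 0.    ]
bottle 0.17 [242.7 226. ] [0.5774 0.1608 0.    ]
beaker 0.92 [255.8 160.1] [0.707  0.1421 0.    ]
vial_rack 0.92 [427.7 273.5] [ 0.4965 -0.1877  0.    ]
scene dict_keys(['pixels', 'mtx', 'world_from_camera', 'shot']) [[0.796, -0.41, 0.446, 0.976], [0.606, 0.515, -0.607, -0.549], [0.02, 0.753, 0.658, 0.664], [0.0, 0.0, 0.0, 1.0]]
outer_tab 0.87 [345.1 205.7] [0.5637 0.0958 0.082 ]
middle_tab 0.84 [318.2 217.6] [0.5467 0.0387 0.082 ]
inner_tab 0.7 [320.1 221.2] [0.5553 0.0329 0.082 ]
inner_tab 0.56 [304.4 224.1] [0.5391 0.0099 0.082 ]
stand 0.87 [367.  223.2] [0.5714 0.1674 0.    ]
bottle 0.56 [283.6 226.8] [0.4511 0.057  0.    ]
beaker 0.56 [423.9 259.1] [0.7093 0.1456 0.    ]
vial_rack 0.79 [210.8 311.8] [ 0.4978 -0.1825 -0.    ]
```

Run:
```python
import cv2
a=cv2.imread("pics/top1.png")[130:330,170:470]; cv2.imwrite("pics/top1c.png",cv2.resize(a,None,fx=2.66,fy=2.66,interpolation=cv2.INTER_CUBIC))
a=cv2.imread("pics/scene1.png")[130:360,160:470]; cv2.imwrite("pics/scene1c.png",cv2.resize(a,None,fx=2.5,fy=2.5,interpolation=cv2.INTER_CUBIC))
```

```text
(no output)
```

View pics/top1c.png

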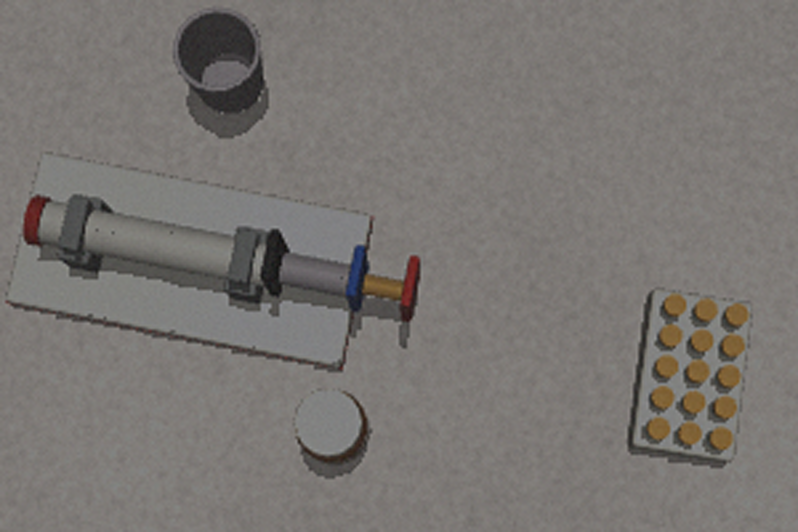

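View pics/scene1c.png

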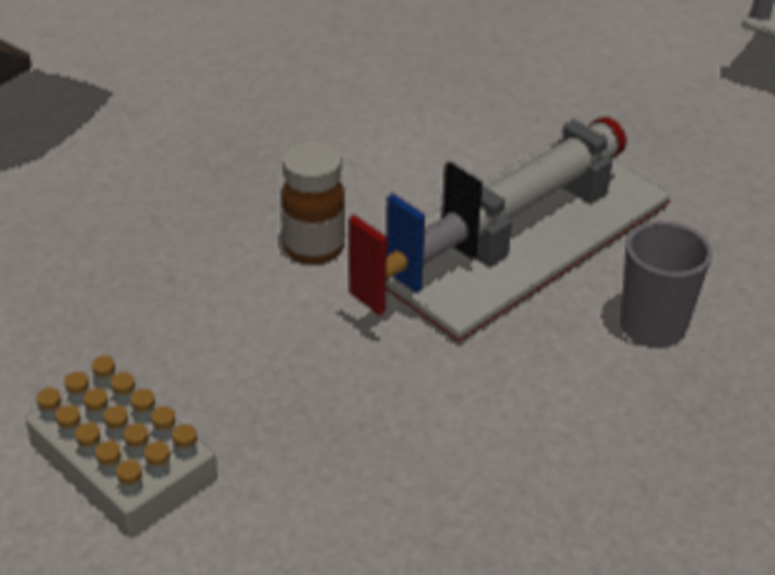

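```bash
cat > fit.py <<'E'
from h import *
from scipy.optimize import minimize
def cmask(pix,c):
    h=cv2.cvtColor(pix,cv2.COLOR_BGR2HSV);H,S,V=[h[...,i].astype(int) for i in range(3)]
    if c=="b": return (abs(H-112)<14)&(S>110)&(V>30)
    if c=="r": return ((H<6)|(H>172))&(S>110)&(V>30)
def boxpts(x,y,yaw,d):
    # tab centre at distance d (along stand x, negative = out) from stand origin
    c,s=np.cos(yaw),np.sin(yaw);P=[]
    for a in (-.0035,.0035):
        for b in (-.017,.017):
            for z in (.028,.098):
                u=d+a; P.append([x+c*u-s*b,y+s*u+c*b,z])
    return P
def hull(pic,P):
    q=np.array([proj(pic,p) for p in P],np.float32); return cv2.convexHull(q)
E
python3 - <<'E'
from fit import *
print([k for k in globals() if 'grasp' in k])
pics=[read_camera("top"),read_camera("scene")]
for p in pics:
    for c,n in (("b","middle_tab"),("r","inner_tab")):
        m=cmask(p["pixels"],c); N,l,st,ce=cv2.connectedComponentsWithStats(m.astype(np.uint8))
        print(c,[(st[i].tolist(),ce[i].round(1).tolist()) for i in range(1,N) if st[i][4]>15])
        s=silhouettes(n,p)
        for r in s[:2]: ys,xs=np.nonzero(r["mask"]); print(n,round(r["p"],2),len(xs),xs.min(),xs.max(),ys.min(),ys.max())
E
```

```text
['grasp_offset']
b [([300, 223, 7, 18, 69], [303.3, 231.7])]
middle_tab 0.71 632 281 308 276 304
middle_tab 0.55 701 275 327 222 249
r [([179, 204, 9, 18, 92], [182.1, 212.1]), ([321, 226, 7, 20, 76], [323.8, 235.9])]
inner_tab 0.74 229 306 327 226 249
b [([445, 0, 12, 2, 21], [451.1, 0.4]), ([487, 0, 15, 12, 152], [493.8, 5.2]), ([532, 3, 18, 20, 261], [540.2, 12.7]), ([498, 94, 17, 14, 176], [505.7, 100.4]), ([558, 110, 19, 14, 206], [567.1, 116.4]), ([315, 208, 15, 38, 374], [322.1, 225.3])]
middle_tab 0.64 1289 299 346 208 256
r [([340, 0, 93, 17, 514], [385.5, 7.4]), ([398, 177, 12, 14, 52], [405.6, 182.1]), ([300, 216, 15, 40, 458], [306.7, 235.3])]
inner_tab 0.58 562 299 322 217 255
```

Run:
```python
from fit import *
pics=[read_camera("top"),read_camera("scene")]
# stand corners, top
C=np.array([onz(pics[0],(u/2.66+170,v/2.66+130),.016) for u,v in [(43,152),(372,215),(341,370),(7,303)]])
print(C.round(4),C.mean(0).round(4),[np.linalg.norm(C[i]-C[i-1]).round(4) for i in range(4)])
print("yaw",[np.degrees(np.arctan2(*(C[a]-C[b])[[1,0]])).round(2) for a,b in ((0,1),(3,2))])
# black tab etc
S=4
def soft(m): return cv2.GaussianBlur(m.astype(np.float32),(0,0),2.0)
for cams in ((0,),(1,),(0,1)):
    obs={}
    for k in cams:
        for c in "br":
            m=cmask(pics[k]["pixels"],c); N,l,st,ce=cv2.connectedComponentsWithStats(m.astype(np.uint8))
            for i in range(1,N):
                if 295<ce[i][0]<335 and 215<ce[i][1]<250 and st[i][4]>15: obs[k,c]=soft(l[190:270,280:350]==i)
    def ras(k,P):
        q=hull(pics[k],P)[:,0]-np.array([280,190]); im=np.zeros((80*S,70*S),np.uint8)
        cv2.fillConvexPoly(im,np.round((q+.5)*S*16-8).astype(np.int32),1,shift=4); return cv2.resize(im.astype(np.float32),(70,80),interpolation=cv2.INTER_AREA)
    yaw0=np.arctan2(*(C[0]-C[1])[[1,0]])
    def cost(v):
        x,y,yaw,g=v; e=0
        c,s=np.cos(yaw),np.sin(yaw)
        B=boxpts(x,y,yaw,0);R=boxpts(x,y,yaw,-g-.007)
        for k in cams:
            r=ras(k,R);b=ras(k,B)
            if k==1: b=b*(1-r)
            e+=((soft(r)-obs[k,"r"])**2).sum()+((soft(b)-obs[k,"b"])**2).sum()
        return e+((yaw-yaw0)/.03)**2
    best=None
    for g0 in (.028,.036):
        v0=np.array([.552,.036,yaw0,g0]); sim=np.vstack([v0]+[v0+np.eye(4)[i]*[.006,.006,.05,.006][i] for i in range(4)])
        r=minimize(cost,v0,method="Nelder-Mead",options=dict(initial_simplex=sim,maxiter=400))
        if best is None or r.fun<best.fun: best=r
    x,y,yaw,g=best.x
    d=g+.007
    print(cams,best.fun,best.x.round(4),"deg",np.degrees(yaw).round(2),"red",(x-d*np.cos(yaw)).round(4),(y-d*np.sin(yaw)).round(4))
    # distance of blue along stand axis & lateral
    o=C.mean(0)[:2];ax=np.array([np.cos(yaw),np.sin(yaw)]);D=np.array([x,y])-o
    print(" along",(D@ax).round(4),"lat",(ax[0]*D[1]-ax[1]*D[0]).round(4))
print(grasp_offset)
```

```text
[[0.646  0.2684 0.016 ]
 [0.6064 0.0343 0.016 ]
 [0.4968 0.0523 0.016 ]
 [0.5375 0.2861 0.016 ]] [0.5717 0.1603 0.016 ] [np.float64(0.1099), np.float64(0.2373), np.float64(0.1111), np.float64(0.2372)]
yaw [np.float64(80.41), np.float64(80.13)]
(0,) 40.35684235284302 [0.5563 0.043  1.4313 0.0296] deg 82.01 red 0.5512 0.0068
 along -0.1183 lat -0.0011
(1,) 70.92057981964861 [0.5534 0.0389 1.3866 0.0257] deg 79.45 red 0.5474 0.0068
 along -0.1227 lat -0.0043
(0, 1) 127.77780340430589 [0.5523 0.0415 1.407  0.0282] deg 80.61 red 0.5466 0.0068
 along -0.1203 lat -0.0003
0.0187
```

Request:
jog_arm(targets="18 36.5 0 0 0 -6 1;18 36.5 0 0 0 -6 1;18 36.5 0 0 0 -6 1;18 36.5 0 0 0 -6 1;18 36.5 0 0 0 -5 1;18 36.5 0 0 0 0 1;18 36.5 0 0 0 0 1;18 36.5 0 0 0 0 1;18 36.5 0 0 0 0 1;18 36.5 0 0 0 0 1", force=30)

```text
time: 2.03
eef_pos: [0.4026, -0.2665, 0.2302]
tcp_rot: [0.995, -0.104, 0.001, 0.002]
contact_force: [0.1, 0.0, -0.7]
opening: 1.001
```

Request:
jog_arm(targets="18 36.5 0 0 0 1 1;18 36.5 0 0 0 1 1;18 36.5 0 0 0 0 1;18 36.5 0 0 0 0 1;18 36.5 0 0 0 0 1;18 36.5 0 0 0 0 1;18 36.5 0 0 0 0 1;12 25 0 0 0 0 1;0 0 0 0 0 0 1")

```text
time: 2.78
eef_pos: [0.5433, 0.0289, 0.2342]
tcp_rot: [0.997, -0.082, 0.006, 0.002]
contact_force: [-1.3, -0.1, -0.6]
opening: 1.003
```

Run:
```python
from fit import *
s=get_state();print(s["eef_pos"],s["tcp_rot"],s["time"])
p=read_camera("wrist");cv2.imwrite("pics/w1.png",p["pixels"]);print(np.round(p["world_from_camera"],3).tolist())
for c in "br":
    m=cmask(p["pixels"],c);N,l,st,ce=cv2.connectedComponentsWithStats(m.astype(np.uint8))
    print(c,[(st[i].tolist(),ce[i].round(1).tolist()) for i in range(1,N) if st[i][4]>100])
for n in ("outer_tab","middle_tab","inner_tab"):
    for r in mark_of(n,p)[:2]: print(n,r["p"],np.round(r["uv"],1),onz(p,r["uv"],.082).round(4))
```

```text
[0.54334068 0.02892947 0.23420667] [ 0.99658778 -0.08229305  0.00602715  0.00207942] 2.7833
[[-0.164, 0.945, 0.285, 0.619], [-0.987, -0.158, -0.044, 0.018], [0.003, -0.288, 0.958, 0.377], [0.0, 0.0, 0.0, 1.0]]
b [([291, 179, 11, 59, 531], [296.0, 209.3])]
r [([336, 179, 14, 60, 599], [343.5, 209.4]), ([7, 182, 25, 40, 507], [16.2, 201.6])]
outer_tab 0.58 [223.6 207.3] [0.5675 0.0943 0.082 ]
middle_tab 0.82 [295.6 209.5] [0.5571 0.0418 0.082 ]
inner_tab 0.97 [346.5 208.7] [0.5514 0.0044 0.082 ]
```

View pics/w1.png

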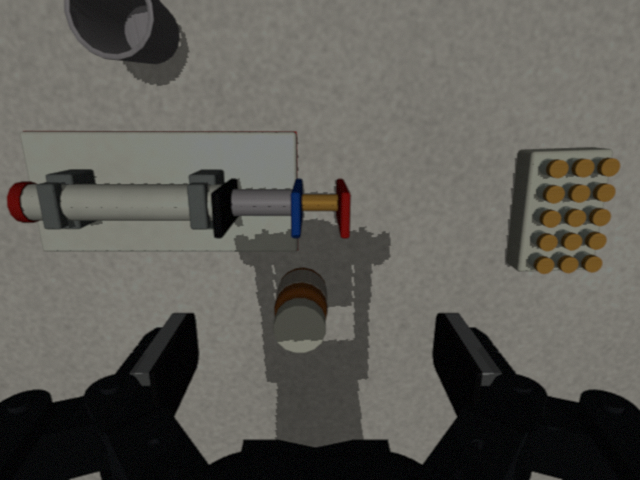

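Request:
jog_arm(targets="5 -3 -20 0 0 0 0.6;4 -2 -25 0 0 0 0.6;0 0 -25 0 0 0 0.6;0 0 -20 0 0 0 0.6;0 0 0 0 0 0 0.6")

```text
time: 3.4
eef_pos: [0.5508, 0.0108, 0.1446]
tcp_rot: [0.996, -0.09, 0.009, 0.004]
contact_force: [-1.8, -0.1, 0.6]
opening: 0.801
```

```bash
cat > look.py <<'E'
from fit import *
import sys
s=get_state();q=s["tcp_rot"]
from scipy.spatial.transform import Rotation as R
M=R.from_quat(q).as_matrix()
print(s["eef_pos"].round(4),"y",M[:,1].round(3),"z",M[:,2].round(3),s["time"],s["contact_force"].round(1),s["opening"])
n=sys.argv[1]
for cam in sys.argv[2:]:
    p=read_camera(cam);a=p["pixels"]
    if cam!="wrist": a=cv2.resize(a[150:290,220:420],None,fx=4,fy=4,interpolation=cv2.INTER_CUBIC)
    cv2.imwrite(f"pics/{n}_{cam}.png",a)
    for t in ("outer_tab","middle_tab","inner_tab"):
        for r in mark_of(t,p)[:2]: print(cam,t,round(r["p"],2),np.round(r["uv"],1),onz(p,r["uv"],.082).round(4))
E
python3 look.py a wrist scene
```

```text
[0.5508 0.0108 0.1446] y [-0.18  -0.984  0.007] z [ 0.018 -0.01  -1.   ] 3.4 [-1.8 -0.1  0.6] 0.8014564221708992
wrist outer_tab 0.59 [156.  267.9] [0.566  0.0959 0.082 ]
wrist outer_tab 0.36 [323.9 266.2] [0.5504 0.0066 0.082 ]
wrist middle_tab 0.91 [258.1 269.3] [0.5552 0.0419 0.082 ]
wrist inner_tab 0.82 [327.5 265.5] [0.5505 0.0046 0.082 ]
wrist inner_tab 0.2 [258.7 268.4] [0.5556 0.0415 0.082 ]
scene outer_tab 0.79 [347.1 208.5] [0.5711 0.0913 0.082 ]
scene middle_tab 0.83 [321.7 221.2] [0.5574 0.0346 0.082 ]
scene inner_tab 0.93 [304.  225.8] [0.5414 0.0059 0.082 ]
```

View pics/a_wrist.png

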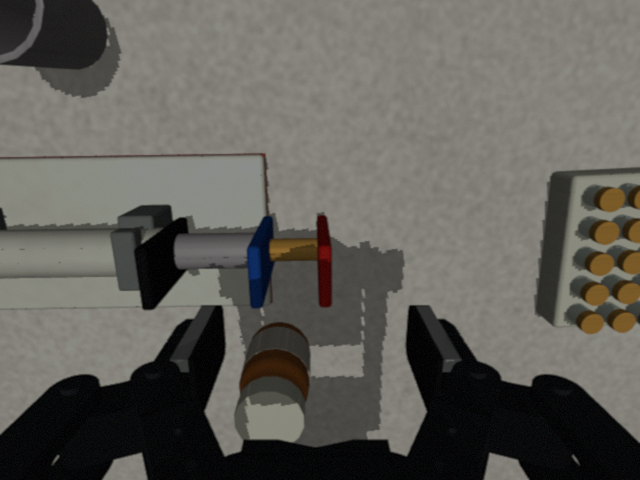

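View pics/a_scene.png

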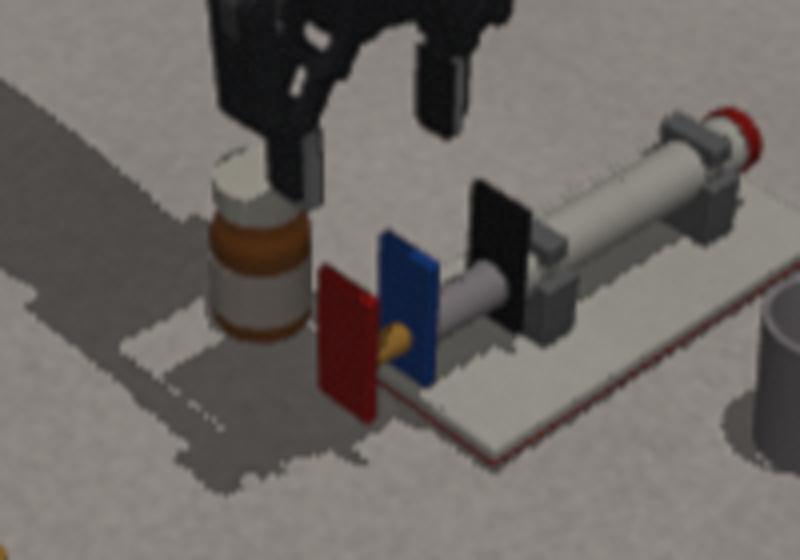

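Request:
jog_arm(targets="1 6 0 0.6 1 0 0.6;1 6 0 0 0 0 0.6;0 0 0 0 0 0 0.6")

```text
time: 4.05
eef_pos: [0.558, 0.0252, 0.1529]
tcp_rot: [0.996, -0.089, 0.007, -0.0]
contact_force: [-0.1, 0.4, -0.3]
opening: 0.796
```

```bash
python3 look.py b wrist
```

```text
[0.558  0.0252 0.1529] y [-0.178 -0.984 -0.002] z [ 0.013 -0.    -1.   ] 4.05 [-0.1  0.4 -0.3] 0.7958470608935391
wrist outer_tab 0.91 [193.  269.7] [0.5652 0.095  0.082 ]
wrist outer_tab 0.52 [107.   40.4] [0.6866 0.1048 0.082 ]
wrist middle_tab 0.62 [288.4 270.3] [0.5554 0.0421 0.082 ]
wrist inner_tab 0.69 [354.7 265.9] [0.5514 0.0049 0.082 ]
wrist inner_tab 0.54 [602.7 244.7] [ 0.5395 -0.1319  0.082 ]
```

Request:
jog_arm(targets="-2 -1 -15 0 0.7 0 0.6;-2 -1 -15 0 0 0 0.6;0 0 -15 0 0 0 0.6;0 0 -10 0 0 0 0.6;0 0 0 0 0 0 0.6;0 0 0 0 0 0 0.6")

```text
time: 4.75
eef_pos: [0.5516, 0.0218, 0.0913]
tcp_rot: [0.996, -0.09, -0.002, 0.001]
contact_force: [0.8, -0.6, 0.9]
opening: 0.802
```

```bash
python3 look.py c wrist scene
```

```text
[0.5516 0.0218 0.0913] y [-0.178 -0.984  0.002] z [-0.004 -0.001 -1.   ] 4.75 [ 0.8 -0.6  0.9] 0.8021729795842305
wrist outer_tab 0.77 [134.  310.1] [0.5655 0.0965 0.082 ]
wrist middle_tab 0.76 [266.2 305.6] [0.5578 0.0422 0.082 ]
scene outer_tab 0.81 [345.7 204.5] [0.5625 0.0994 0.082 ]
scene middle_tab 0.56 [318.  218.2] [0.5475 0.0372 0.082 ]
scene middle_tab 0.46 [346.4 206.3] [0.5665 0.0958 0.082 ]
scene inner_tab 0.69 [303.1 227.6] [0.5431 0.0012 0.082 ]
```

View pics/c_wrist.png

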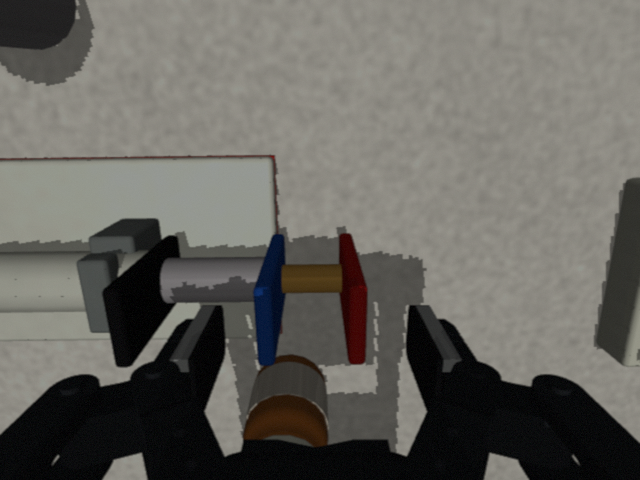

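View pics/c_scene.png

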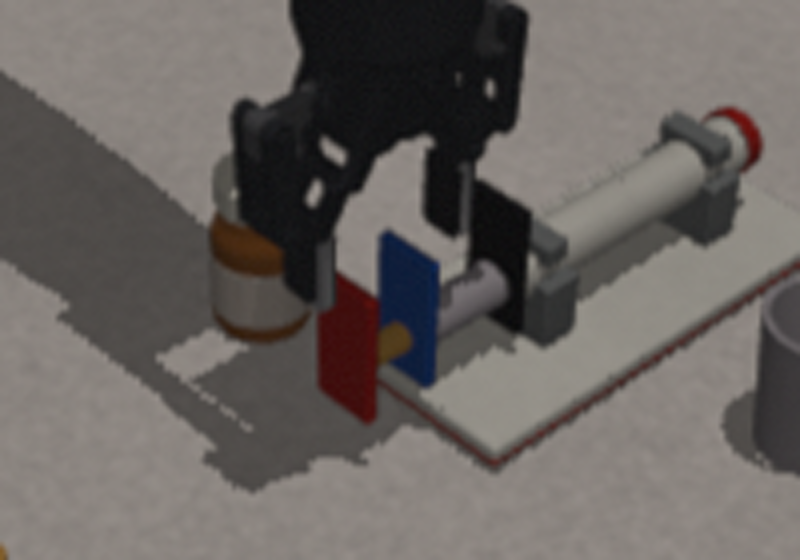

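Fingers straddle the blue (col 265) and red (col 355) tabs, with the left finger inside the black tab. Next: down into place.

Request:
jog_arm(targets="1 1 -7 0 0 0 0.6;0 0 -7 0 0 0 0.6;0 0 -5 0 0 0 0.6;0 0 0 0 0 0 0.6;0 0 0 0 0 0 0.6")

```text
time: 5.57
eef_pos: [0.5543, 0.023, 0.0731]
tcp_rot: [0.996, -0.089, 0.001, 0.001]
contact_force: [0.1, 0.5, 0.4]
opening: 0.802
```

```bash
python3 look.py d wrist
```

```text
[0.5543 0.023  0.0731] y [-0.178 -0.984  0.001] z [ 0.001 -0.002 -1.   ] 5.5667 [0.1 0.5 0.4] 0.8021582531139655
wrist outer_tab 0.67 [119.9 338.8] [0.5655 0.096  0.082 ]
wrist middle_tab 0.67 [267.3 339.5] [0.5554 0.0419 0.082 ]
wrist inner_tab 0.64 [365.1 339.1] [0.549  0.0059 0.082 ]
wrist inner_tab 0.44 [ 68.4 265.2] [0.5968 0.1044 0.082 ]
```

View pics/d_wrist.png

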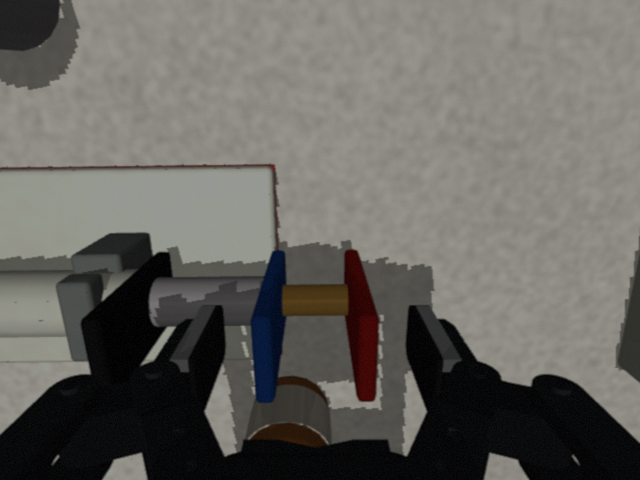

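Request:
jog_arm(targets="0 0 -4 0 0 0 0.5;0 0 0 0 0 0 0.3;0 0 0 0 0 0 0.1;0 0 0 0 0 0 -0.1;0 0 0 0 0 0 -0.3;0 0 0 0 0 0 -0.5;0 0 0 0 0 0 -0.7", force=30)

```text
time: 6.35
eef_pos: [0.5558, 0.0258, 0.0723]
tcp_rot: [0.996, -0.089, 0.002, -0.002]
contact_force: [-0.8, 3.2, 1.0]
opening: 0.158
```

```bash
python3 look.py e wrist scene
```

```text
[0.5558 0.0258 0.0723] y [-0.178 -0.984 -0.004] z [ 0.004  0.003 -1.   ] 6.35 [-0.8  3.2  1. ] 0.15804544724522418
wrist outer_tab 0.98 [127.4 340.3] [0.566  0.0959 0.082 ]
wrist middle_tab 0.89 [305.2 340.8] [0.5542 0.0307 0.082 ]
wrist inner_tab 0.83 [325.8 340.7] [0.5529 0.0232 0.082 ]
wrist inner_tab 0.62 [306.2 341.3] [0.5539 0.0304 0.082 ]
scene outer_tab 0.78 [345.5 205.4] [0.5637 0.097  0.082 ]
scene outer_tab 0.64 [421.4 260.5] [0.7407 0.0544 0.082 ]
scene middle_tab 0.79 [312.3 221.9] [0.546 0.023 0.082]
scene inner_tab 0.55 [312.6 222.6] [0.5475 0.0218 0.082 ]
```

View pics/e_wrist.png

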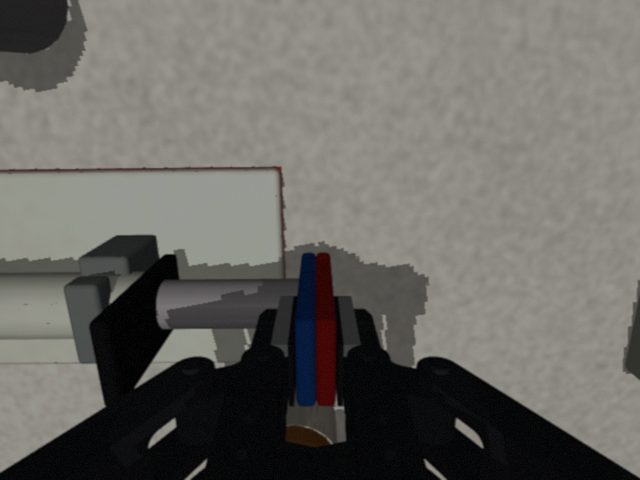

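View pics/e_scene.png

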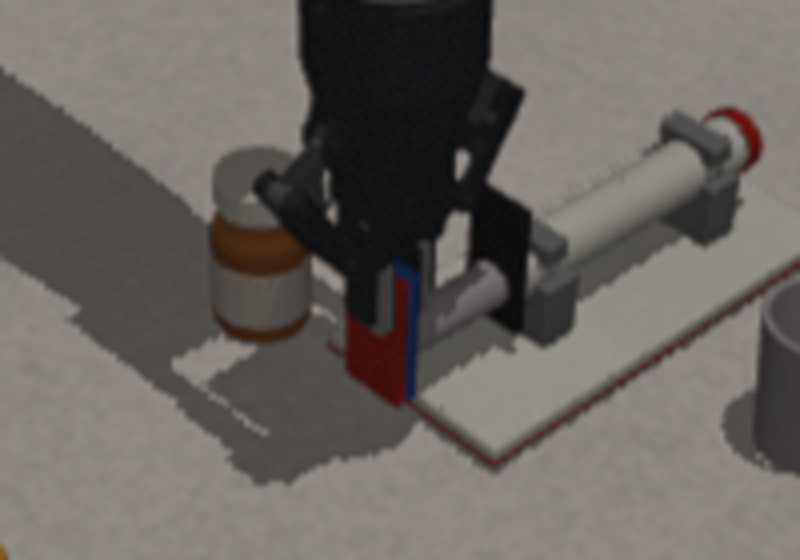

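Request:
jog_arm(targets="0 0 0 0 0 0 -1;0 0 0 0 0 0 -1;0 0 0 0 0 0 -1;0 0 0 0 0 0 -1", force=40)

```text
time: 7.08
eef_pos: [0.5557, 0.0249, 0.0723]
tcp_rot: [0.996, -0.089, 0.002, -0.001]
contact_force: [-0.7, 4.5, 2.5]
opening: 0.15
```

```bash
python3 look.py f wrist
```

```text
[0.5557 0.0249 0.0723] y [-0.177 -0.984 -0.002] z [ 0.003  0.002 -1.   ] 7.0833 [-0.7  4.5  2.5] 0.15039191912553312
wrist outer_tab 0.93 [124.3 343.8] [0.5646 0.0966 0.082 ]
wrist middle_tab 0.82 [309.4 344.4] [0.5523 0.0286 0.082 ]
wrist inner_tab 0.6 [325. 339.] [0.5535 0.0225 0.082 ]
```

View pics/f_wrist.png

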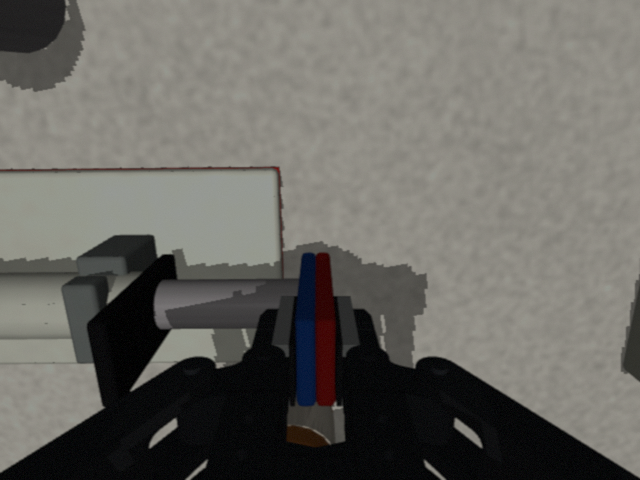

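Request:
jog_arm(targets="0 0 0 0 0 0 0;0 0 0 0 0 0 0;0 0 0 0 0 0 0;0 0 15 0 0 0 0;0 0 20 0 0 0 0;0 0 20 0 0 0 0;-4 -20 10 0 0 0 0;-4 -20 0 0 0 0 -1;-3 -15 0 0 0 0 -1;0 0 0 0 0 0 -1")

```text
time: 8.12
eef_pos: [0.5418, -0.037, 0.1352]
tcp_rot: [0.996, -0.092, -0.0, 0.003]
contact_force: [-0.0, -0.5, -0.5]
opening: 0.081
```

```bash
python3 look.py g wrist scene
```

```text
[ 0.5418 -0.037   0.1352] y [-0.184 -0.983  0.005] z [-0.001 -0.005 -1.   ] 8.1167 [-0.  -0.5 -0.5] 0.08050610656286156
wrist outer_tab 0.59 [ 58.6 274.3] [0.5649 0.0945 0.082 ]
wrist middle_tab 0.96 [185.3 271.6] [0.5542 0.0297 0.082 ]
wrist inner_tab 0.65 [201.5 272. ] [0.5525 0.0216 0.082 ]
scene outer_tab 0.57 [348.  204.7] [0.566  0.1015 0.082 ]
scene inner_tab 0.62 [313.9 222. ] [0.5483 0.0245 0.082 ]
```

View pics/g_wrist.png

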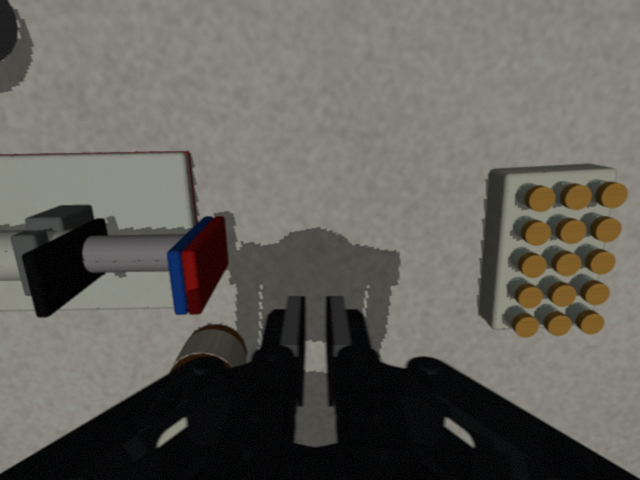

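View pics/g_scene.png

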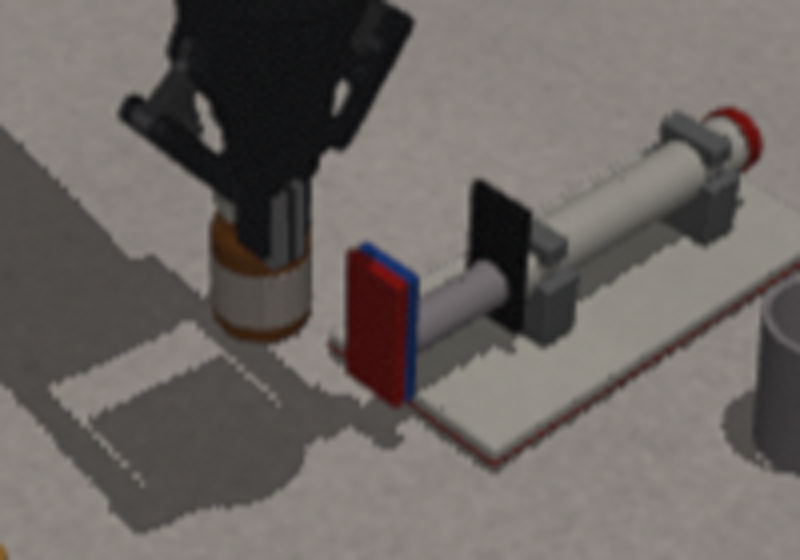

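Request:
jog_arm(targets="0 0 -15 0 0 0 -1;0 0 -20 0 0 0 -1;0 0 -15 0 0 0 -1;0 0 -7 0 0 0 -1;0 0 0 0 0 0 -1;0 0 0 0 0 0 -1")

```text
time: 9.02
eef_pos: [0.5432, -0.0313, 0.0766]
tcp_rot: [0.996, -0.088, 0.0, 0.002]
contact_force: [0.7, -0.8, 0.1]
opening: -0.002
```

```bash
python3 look.py i wrist scene
```

```text
[ 0.5432 -0.0313  0.0766] y [-0.176 -0.984  0.004] z [ 0.    -0.004 -1.   ] 9.0167 [ 0.7 -0.8  0.1] -0.001950760961675455
wrist middle_tab 0.58 [153.1 329.7] [0.554  0.0302 0.082 ]
wrist inner_tab 0.86 [177.3 327.8] [0.5531 0.021  0.082 ]
scene outer_tab 0.85 [345.2 206.9] [0.5658 0.093  0.082 ]
scene middle_tab 0.56 [313.8 225. ] [0.5531 0.018  0.082 ]
scene inner_tab 0.67 [310.3 222.1] [0.5436 0.0204 0.082 ]
```

View pics/i_wrist.png

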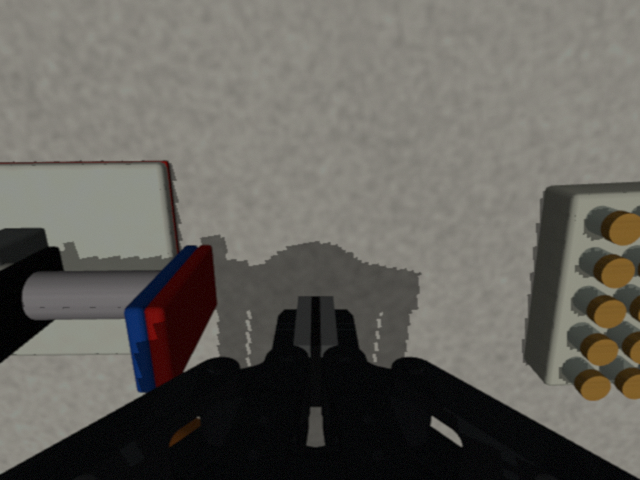

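View pics/i_scene.png

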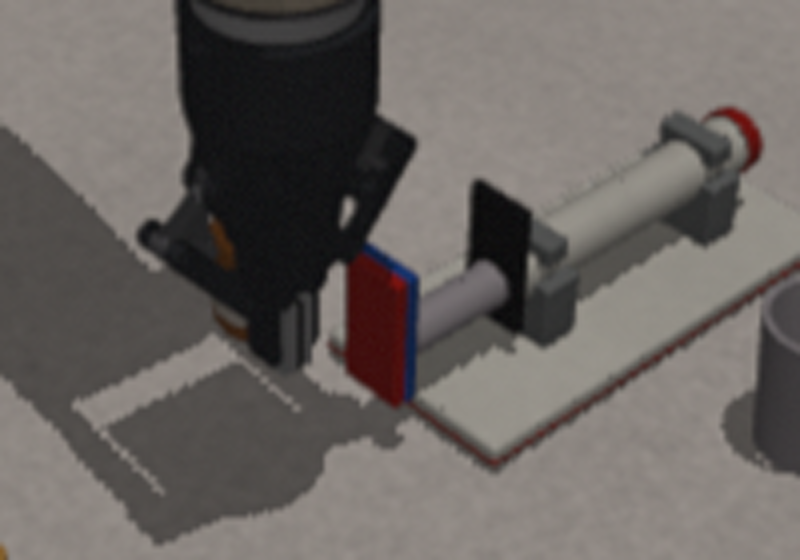

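Request:
jog_arm(targets="1 8 -3 0 0 0 -1;2 10 -3 0 0 0 -1;1 5 0 0 0 0 -1;1 5 0 0 0 0 -1;1 5 0 0 0 0 -1;1 5 0 0 0 0 -1")

```text
time: 9.92
eef_pos: [0.5513, 0.0089, 0.0715]
tcp_rot: [0.996, -0.088, 0.002, 0.003]
contact_force: [-0.9, -3.4, 1.5]
opening: -0.001
```

```bash
python3 look.py j wrist scene
```

```text
[0.5513 0.0089 0.0715] y [-0.176 -0.984  0.006] z [ 0.003 -0.006 -1.   ] 9.9167 [-0.9 -3.4  1.5] -0.0007738168472397834
wrist outer_tab 0.71 [ 80.2 342.8] [0.5643 0.0957 0.082 ]
wrist middle_tab 0.95 [251.2 338.5] [0.5547 0.0333 0.082 ]
wrist middle_tab 0.72 [270.8 340.5] [0.5526 0.0264 0.082 ]
wrist inner_tab 0.65 [268.  340.1] [0.553  0.0273 0.082 ]
scene outer_tab 0.57 [345.1 206. ] [0.5642 0.0951 0.082 ]
scene outer_tab 0.24 [281.8 228.7] [ 0.5169 -0.0235  0.082 ]
scene middle_tab 0.6 [319.3 223.2] [0.5575 0.0277 0.082 ]
scene inner_tab 0.68 [316.6 220.3] [0.5491 0.0311 0.082 ]
```

View pics/j_wrist.png

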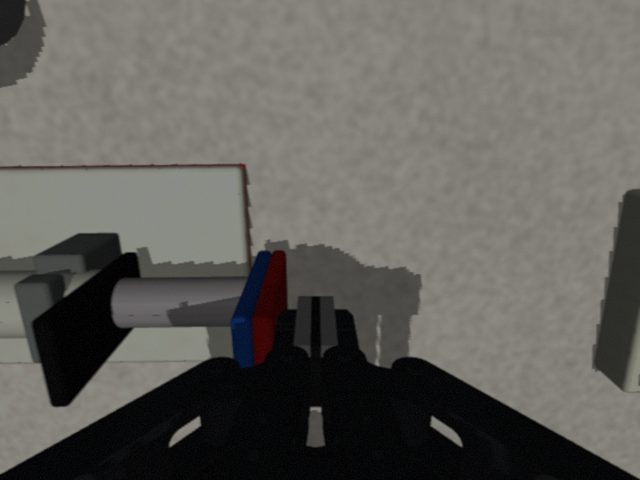

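Request:
jog_arm(targets="1 5 0 0 0 0 -1;1 5 0 0 0 0 -1;1 5 0 0 0 0 -1;1 5 0 0 0 0 -1;1 5 0 0 0 0 -1;1 5 0 0 0 0 -1;1 5 0 0 0 0 -1;0 0 0 0 0 0 -1")

```text
time: 10.98
eef_pos: [0.5574, 0.0437, 0.0715]
tcp_rot: [0.996, -0.089, -0.0, 0.005]
contact_force: [-2.4, -2.3, 1.2]
opening: -0.0
```

```bash
python3 look.py k wrist scene
```

```text
[0.5574 0.0437 0.0715] y [-0.177 -0.984  0.011] z [-0.002 -0.011 -1.   ] 10.9833 [-2.4 -2.3  1.2] -2.9085002973585337e-05
wrist outer_tab 0.62 [174.2 342.9] [0.5643 0.0963 0.082 ]
wrist middle_tab 0.76 [250.5 340.6] [0.5601 0.0685 0.082 ]
wrist inner_tab 0.91 [273.3 338.2] [0.5595 0.0601 0.082 ]
scene outer_tab 0.58 [345.3 206.4] [0.5651 0.0943 0.082 ]
scene middle_tab 0.8 [328.8 214.7] [0.5563 0.0568 0.082 ]
scene inner_tab 0.63 [331.5 213. ] [0.5571 0.0636 0.082 ]
```

View pics/k_wrist.png

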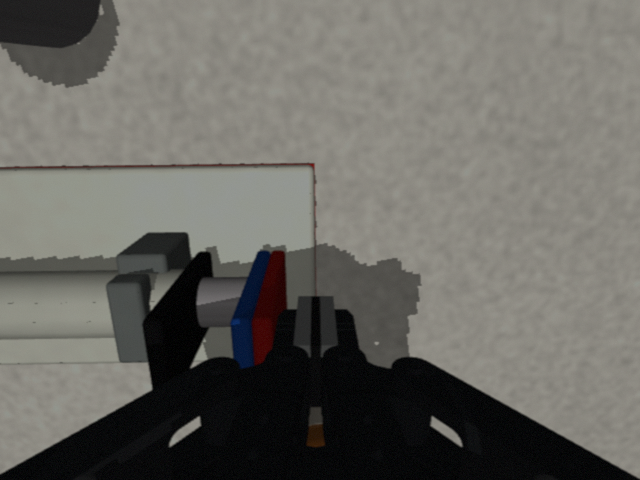

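View pics/k_scene.png

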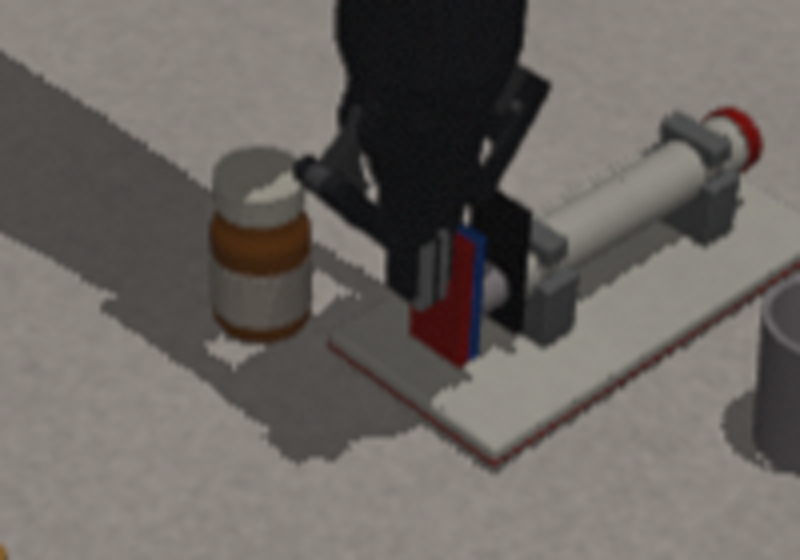

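Request:
jog_arm(targets="1 4 0 0 0 0 -1;0.5 4 0 0 0 0 -1;1 4 0 0 0 0 -1;0.5 3 0 0 0 0 -1")

```text
time: 11.72
eef_pos: [0.5597, 0.0561, 0.0716]
tcp_rot: [0.996, -0.089, -0.002, 0.008]
contact_force: [-1.1, -4.2, 1.2]
opening: -0.0
```

Request:
jog_arm(targets="0.3 2 0 0 0 0 -1;0.3 2 0 0 0 0 -1")

```text
time: 11.88
eef_pos: [0.5604, 0.0603, 0.0716]
tcp_rot: [0.996, -0.089, -0.002, 0.008]
contact_force: [-1.3, -4.2, 1.6]
opening: -0.0
```

```bash
python3 look.py l wrist
```

```text
[0.5604 0.0603 0.0716] y [-0.177 -0.984  0.017] z [-0.005 -0.016 -1.   ] 11.8833 [-1.3 -4.2  1.6] -0.00046592686236317623
wrist outer_tab 0.86 [218.4 340.6] [0.5654 0.0968 0.082 ]
wrist outer_tab 0.54 [130.6 265.5] [0.5997 0.1191 0.082 ]
wrist middle_tab 0.86 [247.7 338.4] [0.5643 0.086  0.082 ]
wrist inner_tab 0.72 [270.1 341.1] [0.5617 0.0781 0.082 ]
```

View pics/l_wrist.png

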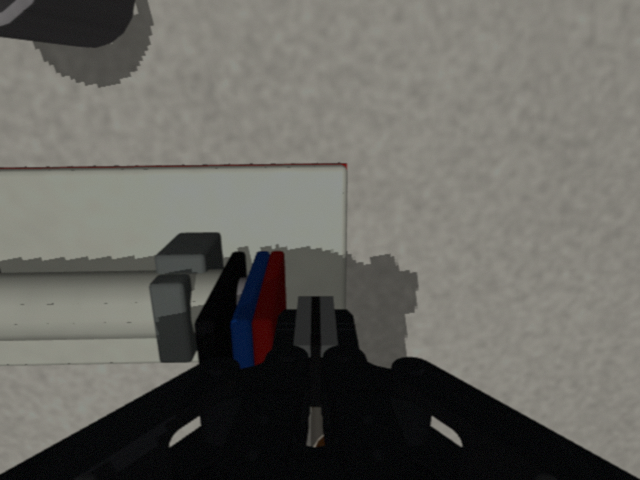

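Request:
jog_arm(targets="0.3 1.5 0 0 0 0 -1")

```text
time: 12.17
eef_pos: [0.5607, 0.0619, 0.0716]
tcp_rot: [0.996, -0.089, -0.002, 0.008]
contact_force: [-1.3, -4.2, 0.3]
opening: -0.002
```

Request:
jog_arm(targets="0.2 1 0 0 0 0 -1")

```text
time: 12.25
eef_pos: [0.5609, 0.0629, 0.0716]
tcp_rot: [0.996, -0.089, -0.002, 0.008]
contact_force: [-1.0, -4.0, 1.0]
opening: 0.002
```

Request:
jog_arm(targets="0.2 1 0 0 0 0 -1")

```text
time: 12.33
eef_pos: [0.561, 0.0637, 0.0716]
tcp_rot: [0.996, -0.089, -0.002, 0.008]
contact_force: [-1.1, -5.0, 1.4]
opening: 0.002
```

Request:
jog_arm(targets="0.2 1 0 0 0 0 -1")

```text
time: 12.42
eef_pos: [0.5612, 0.0647, 0.0716]
tcp_rot: [0.996, -0.089, -0.002, 0.008]
contact_force: [-1.1, -3.5, 1.1]
opening: 0.005
```

Request:
jog_arm(targets="0.1 0.7 0 0 0 0 -1")

```text
time: 12.5
eef_pos: [0.5612, 0.065, 0.0716]
tcp_rot: [0.996, -0.089, -0.002, 0.009]
contact_force: [-3.1, -7.8, 1.5]
opening: -0.002
```

```bash
python3 look.py m wrist
```

```text
[0.5612 0.065  0.0716] y [-0.177 -0.984  0.018] z [-0.006 -0.018 -1.   ] 12.5 [-3.1 -7.8  1.5] -0.0023873708678326983
wrist outer_tab 0.58 [230.6 340.1] [0.5656 0.0969 0.082 ]
wrist middle_tab 0.94 [250.9 339.5] [0.5644 0.0896 0.082 ]
wrist inner_tab 0.66 [270.8 339.3] [0.5631 0.0824 0.082 ]
wrist inner_tab 0.31 [234.8 340.2] [0.5652 0.0954 0.082 ]
```

View pics/m_wrist.png

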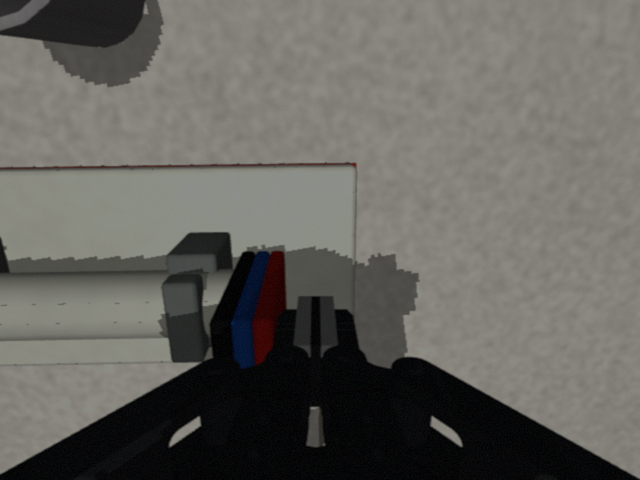

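Force jumped from about 4 to 8 N and the three tabs are flush (cols 215–285). One small extra nudge and a hold, then withdraw.

Request:
jog_arm(targets="0.1 0.5 0 0 0 0 -1;0 0 0 0 0 0 -1;0 0 0 0 0 0 -1")

```text
time: 12.95
eef_pos: [0.5612, 0.0648, 0.0716]
tcp_rot: [0.996, -0.089, -0.002, 0.009]
contact_force: [-0.5, -2.7, 1.5]
opening: 0.001
```

Request:
jog_arm(targets="-1 -5 0 0 0 0 -1;-3 -15 0 0 0 0 -1;-3 -15 0 0 0 0 -1;-2 -10 10 0 0 0 -1;0 0 20 0 0 0 -1;0 0 30 0 0 0 -1;0 0 10 0 0 0 -1;0 0 0 0 0 0 -1")

```text
time: 13.62
eef_pos: [0.5521, 0.0223, 0.1445]
tcp_rot: [0.996, -0.091, -0.0, 0.003]
contact_force: [0.4, -0.4, -0.2]
opening: 0.004
```

```bash
python3 look.py n wrist scene top
python3 - <<'E'
from h import *
p=read_camera("top")
for t in ("stand","bottle","beaker","vial_rack"):
    for r in mark_of(t,p)[:1]: print(t,r["p"],np.round(r["uv"],1),onz(p,r["uv"],0).round(4))
E
```

```text
[0.5521 0.0223 0.1445] y [-0.181 -0.983  0.006] z [-0.001 -0.006 -1.   ] 13.6167 [ 0.4 -0.4 -0.2] 0.004296419673189615
wrist outer_tab 0.78 [179.2 266. ] [0.565  0.0951 0.082 ]
wrist middle_tab 0.72 [190. 262.] [0.5661 0.0887 0.082 ]
wrist inner_tab 0.82 [204.1 265.6] [0.5627 0.0818 0.082 ]
scene outer_tab 0.57 [343.1 206. ] [0.5614 0.0928 0.082 ]
scene middle_tab 0.89 [338.3 207.8] [0.5578 0.0832 0.082 ]
scene inner_tab 0.79 [338.5 208.3] [0.5589 0.0823 0.082 ]
top inner_tab 0.72 [256.8 160.4] [0.681  0.1285 0.082 ]
stand 0.65 [242.4 225.8] [0.5777 0.1614 0.    ]
beaker 0.72 [255.1 160.4] [0.7064 0.1435 0.    ]
vial_rack 0.76 [426.  273.6] [ 0.4962 -0.1846  0.    ]
```

View pics/n_wrist.png

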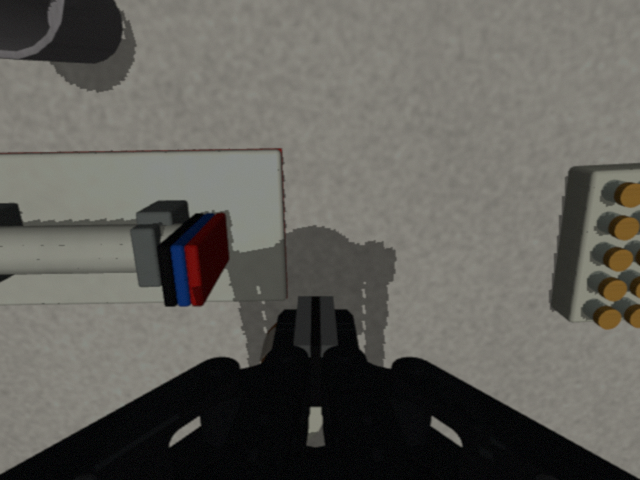

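View pics/n_scene.png

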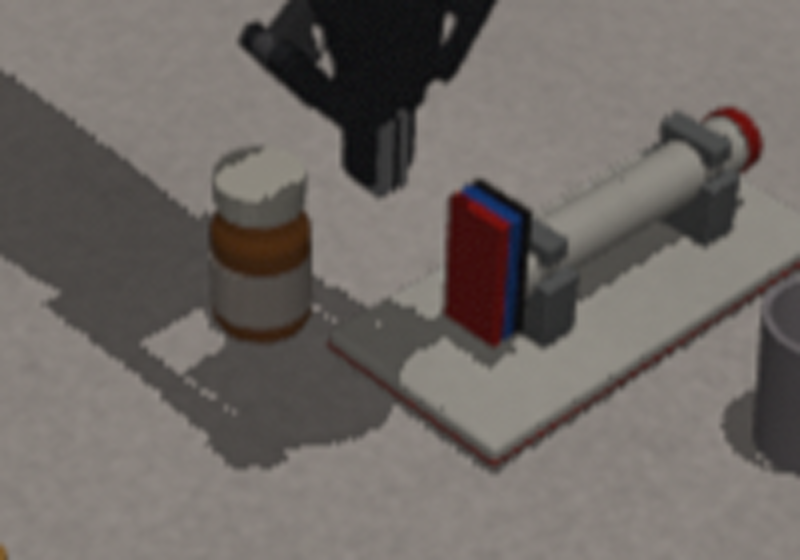

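Run:
```python
import cv2
a=cv2.imread("pics/n_wrist.png")[195:320,120:250]; a=cv2.convertScaleAbs(a,alpha=2.5,beta=10); cv2.imwrite("pics/z.png",cv2.resize(a,None,fx=4.6,fy=4.6,interpolation=cv2.INTER_NEAREST))
```

```text
(no output)
```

View pics/z.png

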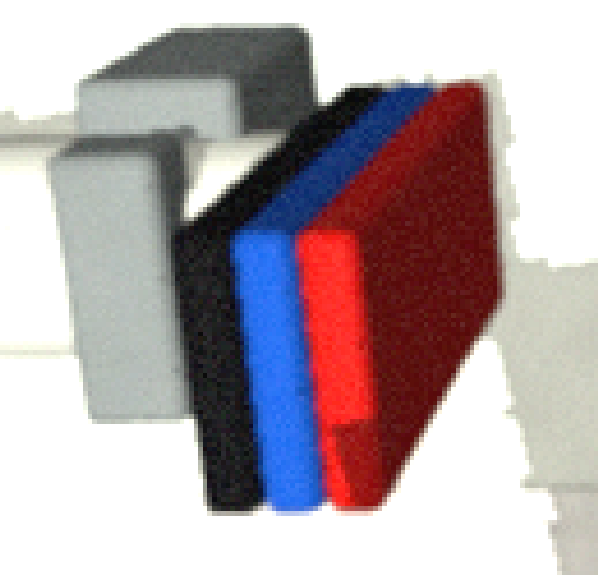

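```bash
python3 -c "
from plant import *
print(sign_off())"
```

```text
the job is handed in; nothing more can be done
None
```

The lance is closed up, innermost first, and the job is handed in. `sign_off()` gave no verdict, so the result rests on my own checks.

**What I did:**
1. I straddled the blue and red tabs with the open gripper and squeezed them together. That brought the inner section home with the middle one still about 59 mm out.
2. I released, closed the fingers and pushed on the outer face of the red tab. I used about 4 N, in small steps near the end, until the force rose to about 8 N at the stop.
3. I backed off and lifted clear.

**Last checks:**
- **Sections:** The wrist picture shows black, blue and red tabs flush, with even 7 mm steps and no visible gap. The blue-to-red step looked at most about half a millimetre wider.
- **Stand:** Its corner in the scene picture and the black tab have not visibly moved. The top camera's mark for the stand differed by about 7 mm from the first reading. I put that down to network error, because the other views showed no shift.
- **Beaker and rack:** Both re-measured within about 3 mm of where they were.
- **Jar:** The last top view did not detect it, but in the scene picture it stands where it was.
- **Robot:** It was clear of everything, with under 1 N on the tool. The clock read about 13.6 s at the last check, shortly before hand-in.

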